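Spring-probe reading on a curing paste specimen

ROBOT

A 6-joint arm with a two-finger parallel gripper is mounted at the origin on a cart in front of the work surface, level with it; the furniture and walls round the work are solid. World frame = base frame: x ahead of the robot, y to its left, z up, the work surface at z = 0. Lengths are in m, angles in degrees, forces in N, time in s.
With the tool pointing down it reaches from about 0.25 to 0.725 m from the base axis. Payload 9.7 kg.
Tool frame: the origin (TCP) lies at the very end of the fingers, on their centre line; the grasp point (between the pads) lies 19 mm behind it; z points along the fingers, y is the direction in which the jaws open and shut (so a half turn about z gives the same grasp; the last joint's range is limited). The gripper opens to 85 mm and grips with 20 to 120 N. Pads are 22 mm wide; open, the fingers measure 114 mm over their backs; the gripper's body (76 mm by 85 mm) begins 54 mm behind the grasp point. The pads swing forward as they close: fully open they stand 13 mm farther back than shut.
Start: joints at [-63.312, 4.979, 10.078, 95.1, 0, 90], TCP at [0.247, -0.491, 0.231] pointing down, gripper open.
Joint ranges: [-179.16, 179.16], [-48.56, 103.87], [-65.8, 70.77], [-126.05, 130.52], [-82.76, 87.17], [-180, 180]. Speed limits (degrees/s): [127.2, 127.2, 147.25, 180, 180, 180].

INTERFACE

Orientations are given as [roll, pitch, yaw] about the fixed x, y, z axes, in that order (R = Rz(yaw) Ry(pitch) Rx(roll)).
In Python, from workcell import bot gives the robot as it stands. The module is installed in compiled form; this text tells all that it offers.
- The arm moves only by the tool step_arm, never from a script. Its arguments are lists of equal length, an entry for each row: "dr": the turn, a rotation vector about the tool's x, y, z in rad, a list of three; "xyz": the shift along the tool's x, y, z in units of 40 mm (1.0 is 40 mm), a list of three; "gripper": the opening, from 0 (shut) to 1 (fully open). In form: {"dr": [[wx, wy, wz], ...], "xyz": [[x, y, z], ...], "gripper": [gripper, ...]}. A call has exactly 8 rows; each row is the pose to reach, as a shift and turn from the pose commanded when the call began, along the tool's axes at that moment; what a row does not reach only later rows make up. A row lasts 1/10 s, in which the tool goes at most 50 mm and 8.59 degrees, less where a joint would pass 70% of its speed; a pose out of reach is approached as far as the arm can. A call with a gripper value outside its range is refused whole. The fingers move at their own pace and stop on an object; "squeeze" is the grip in N (left out, the last holds). Time passes only in rows, so rows that repeat a pose let the fingers close, or fill a call up. It gives the time, the measured TCP pose, the force and the opening at its end, in the units of the state.
- bot.get_obs(): the state, without advancing time (a new reading comes with each control period).
- bot.camera(name): name is "scene" or "top"; returns a dict with "image" (384x512x3 uint8, red, green, blue), "camera_matrix" (3x3 intrinsics, pixels), "R" (3x3) and "t" (3): a world point X has camera coordinates R X + t. Camera axes: x right, y down, z forward; pixel columns grow to the right and rows downward; lengths in m; the calibration is good to about 2 mm. A picture is of the moment at which its call begins. There is no depth.
- bot.job_done(): hands the job in, once; it reports no verdict.
Trained networks look in a picture, given as the dict that the camera call returned (one of the last four; its "shot" number tells which), for a name from the list of things; names that differ only in an ending like _2 or _b are one class to them, and where a whole thing is asked for, a point or a joint stands for the part that bears it (a point fixed in the world has none). Each returns a list of dicts, best first, with "p" (0 to 1); they miss things now and then, are a little off and sometimes report something else, mostly with a low value. They report only what shows in the picture. A call takes as long as a camera call. They do not tell look-alikes from the thing itself.
- bot.regions_of(picture, thing): "region" (384x512 bool, what is visible of it) and "box" ([centre column, centre row, width, height] in pixels, round what is visible of it).
The state is a dict: "time": time; "q": joint angles; "qd": joint speeds; "joint_efforts": joint torques, N m; "ee_pos": TCP position; "tcp_rot": TCP orientation; "wrist_force": force on the tool from outside, world axes, zero at the start; "torque": the same for the moment, N m; "opening": finger opening in m.
Only numpy, scipy, OpenCV 4.12 (cv2) and the standard library are available. Lean on these libraries where they do the work, as an engineer would, in place of code of your own. Each camera call takes 0.05 s, during which the arm holds its last target.

TASK

Slide the clear cover of the small curing chamber fully open, then take the dome-topped spring probe (not the flat-headed tamper) out of its holder. Press its tip gently on the inked cross on the paste specimen, the probe upright, until the plunger is pushed in about half way, and finish while holding it there, the cover left open. Do not touch the paste anywhere but at the cross, never ram the plunger to its stop, do not shift the specimen, and leave the tamper and the other things alone.

Things in the scene. Friction and masses are not known exactly. Their poses are not given: they have to be found in the camera images.
- chamber: Curing chamber, fixed: white open-topped box 174 x 174 mm (inside 154), walls to 80 mm over the worktop, roofed by a clear sliding cover. Two aluminium rails, tops at 88 mm, run over it and 148 mm on past its side in the chamber's +y, to two legs. Origin: centre of the box's underside; z up. The cover opens towards the chamber's +y.
- cover (a joint): How far the clear cover has slid open, m: 0 shut, 0.140 fully open at its stop (it may start up to 0.02). It slides along the chamber's +y against about 1.5 N of friction and stays where it is left.
- cover_fin (a point): Grip point of the grey upright fin in the middle of the cover, moving with it: fin 56 mm long (chamber x), 14 mm thick (chamber y), its top 128 mm over the worktop, its foot 94 mm; this point lies in its middle, 15 mm below its top. The flat clear panel round it is at 88 mm, so that fingertips may go down to about 97 mm.
- specimen: The specimen: metal ring mould 91 mm across and 40 mm high, full of set pale paste, 0.42 kg (0.34 to 0.55), standing loose on a glass plate in the chamber, its underside 14 mm and its paste face 52 mm over the worktop (the ring's rim 54 mm). Origin: centre of its underside; z up.
- cross (a point): The marked spot: middle of the black inked cross, arms about 10 mm, on the paste face 20 mm from the specimen's centre along the specimen's +x, 52 mm over the worktop. (Two small round grey dents in the face are old needle marks, not the spot.)
- probe: Spring probe, 0.14 kg, upright in its holder. Along its z: barrel 18 mm across z 0 to 40 mm, flange 36 mm across z 40 to 46, round grey grip 24 mm across z 46 to 108, domed steel cap to z 118. Origin: on the axis at the barrel's underside. A thin plunger sticks out 26 mm below. In the holder the flange rests on its top, origin 35 mm over the worktop, plunger hanging free.
- plunger (a joint): How far the probe's plunger is pushed in, m: 0 out, 0.016 hard stop. Spring: 1 N to start, 250 N/m, so 3 N at half way (0.008). Pushed in by q, the tip is 26 mm - q below the probe's origin.
- probe_tip (a point): End of the probe's plunger, on the axis, 26 mm below the probe's origin while the plunger is out.
- holder_probe: Grey square holder block holding the probe, 66 x 66 x 75 mm high, fixed, with one upright square hole 21 mm wide in the middle. Origin: centre of its underside. An identical block holds the tamper; which of the two places is whose varies.
- tamper: Tamper, not to be used: same flange and barrel as the probe, but a longer handle 22 mm across ending in a wide flat steel disc 42 mm across at z = 122 to 131 mm. Origin and axes as the probe's, standing in the other holder block.
- timer: Bystander: small timer, 62 x 66 x 19 mm; origin at the centre of its underside.
- stopper: Bystander: rubber stopper, 36 mm across, 30 mm high; origin at the centre of its underside.
- check_weight: Bystander: brass check weight with a knob, 33 mm across, 52 mm high; origin at the centre of its underside.
Things that resemble listed ones, but are neither listed nor needed, are in the scene too. Leave any orange look-alike of the probe alone.

How it is judged:
By the outcome, as a careful person would: the job done as asked, in the order asked, and still so for the second after the job is handed in, while the arm keeps its last pose, push and grip.
It also fails if it takes over 56 s, if anything falls off the work surface, if the arm or the gripper's body presses on something with over 40 N, if the wrist force passes 120 N, or if a joint passes its speed limit or range.

## Working session

There is one attempt and no reset: what is moved stays moved. The work goes in short steps, Python scripts to look and compute and a tool call to move; the robot and the scene stay as the last step left them, time stands still between calls to the robot, and variables do not carry over. Pictures are saved under pics/ and viewed, and the job is handed in when it is done.

Besides the shell and the picture viewer there is one more tool, called after "Call:" as name(argument=value, ...) on one line, values as JSON. step_arm: Moves the arm, as the interface text tells. Its arguments: {"type":"object","properties":{"dr":{"type":"array"},"xyz":{"type":"array"},"gripper":{"type":"array"},"squeeze":{"type":"number"}},"required":["dr","xyz","gripper"]}

```bash
mkdir -p pics; cat > h.py <<'E'
import numpy as np, cv2
from workcell import bot
def save(p,name,box=None,s=1):
    im=p["image"][:,:,::-1]
    if box: im=im[box[1]:box[3],box[0]:box[2]]
    im=cv2.resize(im,None,fx=s,fy=s,interpolation=cv2.INTER_CUBIC)
    cv2.imwrite("pics/"+name,im)
def ray(p,u,v,z):
    K,R,t=map(np.array,(p["camera_matrix"],p["R"],p["t"]))
    d=R.T@np.linalg.inv(K)@np.array([u,v,1.]); c=-R.T@t
    return c+d*(z-c[2])/d[2]
def proj(p,X):
    K,R,t=map(np.array,(p["camera_matrix"],p["R"],p["t"]))
    x=K@(R@np.array(X)+t); return x[:2]/x[2]
E
python3 - <<'E'
from h import *
o=bot.get_obs(); print(o)
for n in("top","scene"):
    p=bot.camera(n); save(p,n+"0.png",s=1.5)
    print(n,-np.array(p["R"]).T@np.array(p["t"]))
    for th in("chamber","cover_fin","specimen","cross","probe","holder_probe","tamper","timer","stopper","check_weight"):
        r=bot.regions_of(p,th)
        print(th,[(round(x["p"],2),[round(float(b)) for b in x["box"]]) for x in r[:4]])
E
```

```text
{'time': 0.0, 'q': array([-6.33128352e+01,  5.00985070e+00,  1.00331342e+01,  9.51003201e+01,
       -8.61032622e-04,  9.00004374e+01]), 'qd': array([-0.00312486, -0.02094   ,  0.05073486,  0.01029094, -0.04891493,
       -0.00035972]), 'joint_efforts': array([ 1.43206791e-03, -5.20385027e+01,  4.64807475e+01,  1.63797790e-02,
        1.12903199e-04, -1.09001874e-05]), 'ee_pos': array([ 0.24690166, -0.49119292,  0.23058325]), 'tcp_rot': array([-1.79922963e+02,  8.61619918e-04,  2.66867286e+01]), 'wrist_force': array([ 0.71476819, -0.16851731,  0.37247744]), 'torque': array([ 0.03952654, -0.00854175, -0.01019132]), 'opening': 0.08547990820734973}
top [ 0.31290042 -0.12403075  0.93231245]
chamber [(0.69, [146, 172, 150, 93])]
cover_fin [(0.76, [173, 172, 82, 74])]
specimen [(0.53, [301, 156, 12, 17]), (0.52, [146, 174, 152, 94])]
cross []
probe [(0.8, [311, 242, 17, 16]), (0.7, [350, 202, 16, 16])]
holder_probe [(0.92, [343, 208, 35, 37])]
tamper [(0.56, [278, 199, 18, 26])]
timer [(0.74, [252, 151, 26, 25])]
stopper [(0.51, [301, 156, 10, 13])]
check_weight [(0.63, [322, 163, 18, 14])]
scene [0.21117547 0.47688647 0.73490066]
chamber [(0.9, [149, 288, 201, 186]), (0.53, [302, 163, 41, 42])]
cover_fin [(0.57, [175, 253, 134, 101]), (0.35, [269, 173, 21, 48])]
specimen [(0.24, [251, 163, 16, 21])]
cross []
probe [(0.7, [321, 179, 19, 46]), (0.67, [303, 138, 14, 36])]
holder_probe [(0.87, [301, 164, 37, 44])]
tamper [(0.57, [268, 172, 16, 51])]
timer [(0.72, [202, 205, 30, 31])]
stopper [(0.54, [233, 174, 16, 18])]
check_weight [(0.81, [251, 163, 10, 19])]
```

View pics/top0.png

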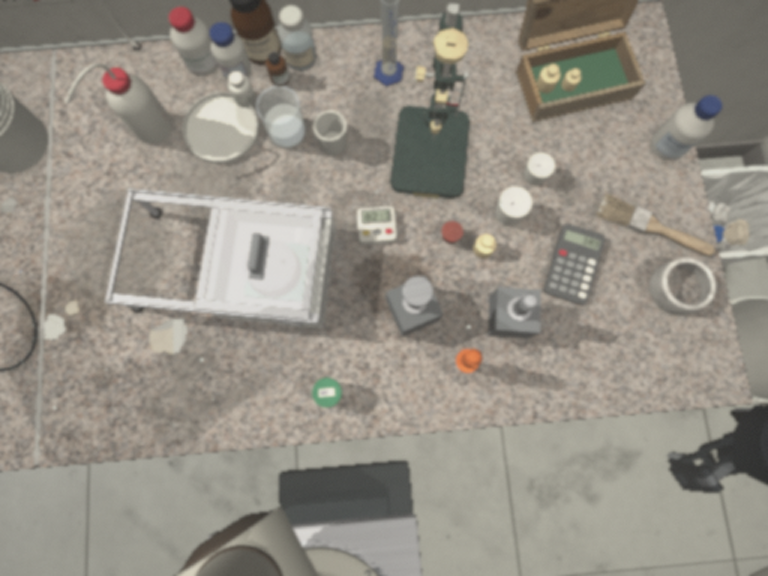

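View pics/scene0.png

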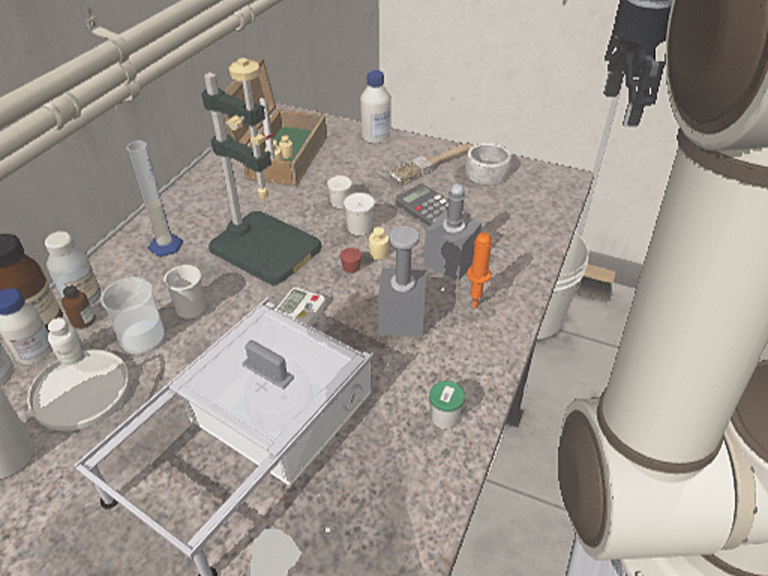

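Top view, in the 1.5x picture: the chamber is at (265,260), its rails run left to (115,250), and the fin is at (258,256). Three things could be taken for the probe:
- left block (417,292): wide flat disc, so the tamper
- right block (522,303): round dome, so the probe
- orange thing (469,360): the look-alike, free-standing

I'll check the choice in a close crop and measure.

```bash
python3 - <<'E'
from h import *
p=bot.camera("top"); s=bot.camera("scene")
a=cv2.resize(p["image"][120:220,60:240,::-1],None,fx=4,fy=4,interpolation=cv2.INTER_CUBIC); cv2.imwrite("pics/chtop.png",a)
save(p,"hold_top.png",(250,170,380,260),5)
save(s,"hold_sc.png",(235,110,345,235),5)
save(s,"ch_sc.png",(40,190,260,384),3)
# fin top rough
print(bot.get_obs()["time"])
r=bot.regions_of(p,"holder_probe")
for x in r:print(x["p"],x["box"])
for th in("probe",'tamper'):
  for c,n in((p,"top"),(s,"sc")):
    for x in bot.regions_of(c,th):print(th,n,x["p"],x["box"])
E
```

```text
1.2
0.79 [343.5, 208.6, 31.8, 33.8]
probe top 0.63 [350.9, 203.1, 18.5, 16.1]
probe top 0.49 [311.9, 240.0, 20.5, 20.0]
probe sc 0.78 [301.9, 138.7, 15.1, 37.4]
probe sc 0.76 [320.9, 179.8, 18.3, 52.8]
tamper sc 0.78 [268.6, 173.6, 16.1, 49.6]
```

View pics/chtop.png

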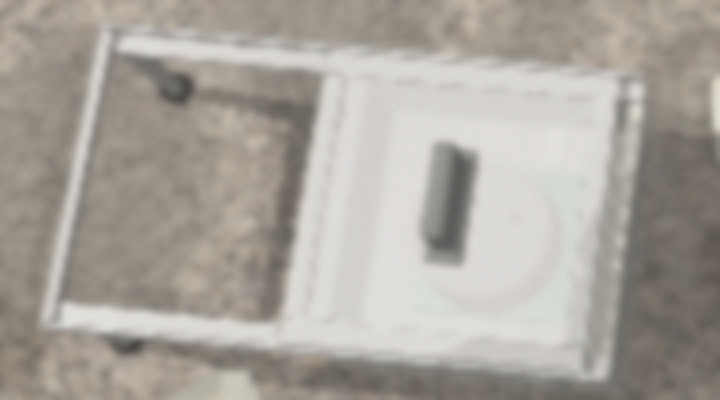

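View pics/hold_top.png

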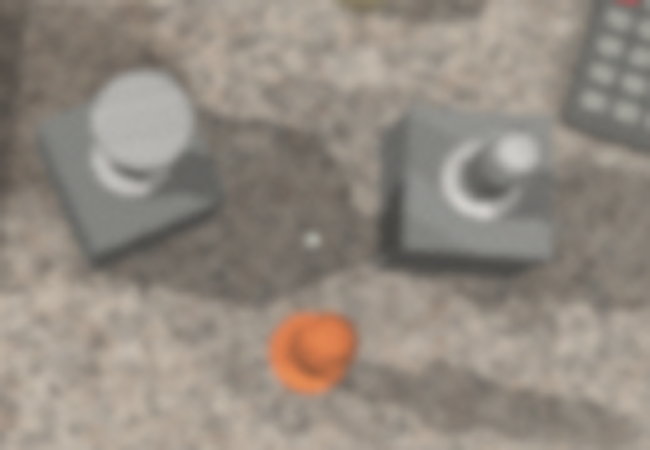

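View pics/hold_sc.png

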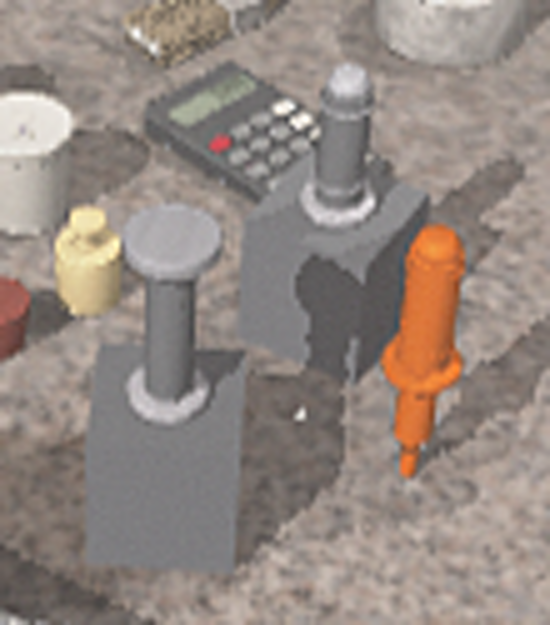

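View pics/ch_sc.png

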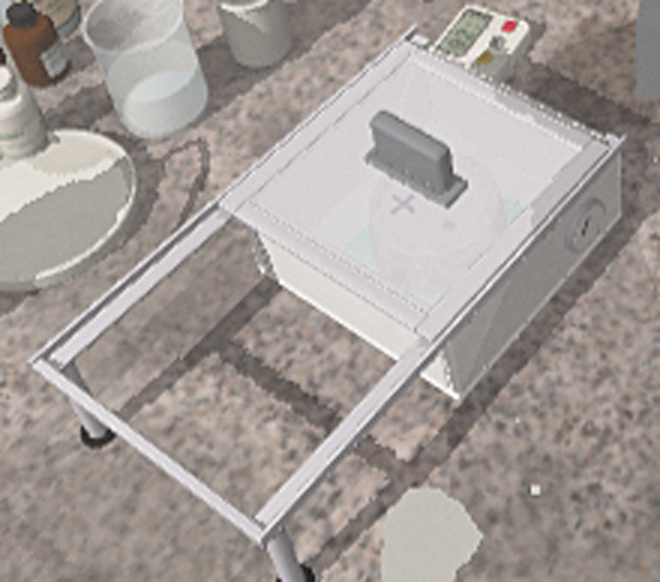

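The crops confirm it: the dome-topped probe is in the right-hand block (top 350,203; scene 302,138), the disc-topped tamper is in the left block, and the orange look-alike stands free. The cross shows through the cover at about scene (174,258). Now positions.

```bash
python3 - <<'E'
from h import *
p=bot.camera("top"); s=bot.camera("scene")
f=lambda u,v:(u/4+60,v/4+120)
g=lambda u,v:(u/3+40,v/3+190)
C=[ray(p,*f(*c),.088) for c in((108,28),(642,78),(605,382),(42,328))]
print("rails top",np.round(C,4)); 
D=[ray(s,*g(*c),.088) for c in((410,40),(622,140),(265,535),(38,362))]
print("rails scene (far,right,near,left)",np.round(D,4))
for c in (C,):
  e=c[0]-c[1]; print("y dir",np.degrees(np.arctan2(e[1],e[0])),np.linalg.norm(e)); e=c[3]-c[2]; print(np.degrees(np.arctan2(e[1],e[0])),np.linalg.norm(e))
  e=c[1]-c[2];print("x",np.degrees(np.arctan2(e[1],e[0])),np.linalg.norm(e)); e=c[0]-c[3];print(np.degrees(np.arctan2(e[1],e[0])),np.linalg.norm(e))
# fin top ends
print("fin top",[np.round(ray(p,*f(*c),.128),4) for c in((445,146),(436,243))])
print("fin scene",[np.round(ray(s,*g(*c),.128),4) for c in((383,114),(443,152))])
# cross (through cover)
print("cross",np.round(ray(s,*g(403,205),.052),4))
# dome/flange
h=lambda u,v:(u/5+250,v/5+170)
k=lambda u,v:(u/5+235,v/5+110)
print("dome top",ray(p,*h(516,154),.149),"flange",ray(p,*h(482,178),.081))
print("dome sc",ray(s,*k(347,70),.153),"flange",ray(s,*k(338,197),.081))
print("tamper",ray(p,*h(143,118),.166),ray(s,*k(172,235),.166))
print("holder corners",[np.round(ray(p,*h(*c),.075),4) for c in((405,110),(553,122),(552,255),(403,252))])
print("orange",ray(p,*h(312,352),.07))
E
```

```text
rails top [[ 0.6788  0.2416  0.088 ]
 [ 0.6199 -0.0688  0.088 ]
 [ 0.4439 -0.0361  0.088 ]
 [ 0.5023  0.277   0.088 ]]
rails scene (far,right,near,left) [[ 0.6187 -0.0565  0.088 ]
 [ 0.4471 -0.0317  0.088 ]
 [ 0.5045  0.277   0.088 ]
 [ 0.6778  0.2452  0.088 ]]
y dir 79.25839198568237 0.31589564126608544
79.43131738932465 0.3185060988747362
x -10.517820747479355 0.1789930937236457
-11.34968176977315 0.17996315067138335
fin top [array([0.5758, 0.039 , 0.128 ]), array([0.5214, 0.0461, 0.128 ])]
fin scene [array([0.5756, 0.0389, 0.128 ]), array([0.5266, 0.0509, 0.128 ])]
cross [0.5676 0.047  0.052 ]
dome top [ 0.4391223  -0.33838065  0.149     ] flange [ 0.44054564 -0.3401606   0.081     ]
dome sc [ 0.44235508 -0.34101824  0.153     ] flange [ 0.44081667 -0.34043816  0.081     ]
tamper [ 0.4646713 -0.1842196  0.166    ] [ 0.46484272 -0.18357565  0.166     ]
holder corners [array([ 0.4758, -0.3111,  0.075 ]), array([ 0.4643, -0.3776,  0.075 ]), array([ 0.4039, -0.3681,  0.075 ]), array([ 0.4111, -0.3016,  0.075 ])]
orange [ 0.37071499 -0.25617766  0.07      ]
```

```bash
cat >> h.py <<'E'
from scipy.spatial.transform import Rotation as Ro
def go(pos=None,yaw=None):
    o=bot.get_obs(); R=Ro.from_euler("xyz",o["tcp_rot"],degrees=True)
    print("t",round(o["time"],2),"pos",np.round(o["ee_pos"],4),"rot",np.round(o["tcp_rot"],2),"q",np.round(o["q"],1),"F",np.round(o["wrist_force"],2),"open",round(o["opening"],4))
    if pos is not None: print("xyz units",np.round(R.inv().apply(np.array(pos)-o["ee_pos"])/.04,3))
    if yaw is not None: print("dr",np.round((R.inv()*Ro.from_euler("xyz",[180,0,yaw],degrees=True)).as_rotvec(),4))
E
python3 -c "
from h import *
go([.549,.0435,.231],-10.7)"
```

```text
t 1.55 pos [ 0.247  -0.4914  0.2313] rot [180.    -0.    26.69] q [-63.3   5.   10.1  95.1   0.   90. ] F [-0.57 -0.14  0.37] open 0.0853
xyz units [ 1.2751e+01 -8.5570e+00  8.0000e-03]
dr [ 0.     -0.      0.6525]
```

Call:
step_arm(dr=[[0,0,0],[0,0,0],[0,0,0],[0,0,0],[0,0,0],[0,0,0],[0,0,0],[0,0,0]], xyz=[[0.9,-0.6,0],[1.8,-1.2,0],[2.7,-1.8,0],[3.6,-2.4,0],[4.5,-3.0,0],[5.4,-3.6,0],[6.3,-4.2,0],[6.3,-4.2,0]], gripper=[1,1,1,1,1,1,1,1])

```text
time: 2.35
ee_pos: [0.3985, -0.2246, 0.2315]
tcp_rot: [-180.0, -0.1, 27.0]
wrist_force: [0.5, 0.4, 0.2]
opening: 0.0855
```

```bash
python3 -c "
from h import *
go([.549,.0435,.18],-10.7)"
```

```text
t 2.35 pos [ 0.3985 -0.2246  0.2315] rot [-1.7999e+02 -6.0000e-02  2.6970e+01] q [-2.940e+01 -7.700e+00 -2.300e+00  9.530e+01  1.000e-01  1.236e+02] F [0.45 0.35 0.18] open 0.0855
xyz units [ 6.392 -4.266  1.295]
dr [-4.000e-04 -1.000e-03  6.575e-01]
```

Call:
step_arm(dr=[[0,0,-0.15],[0,0,-0.3],[0,0,-0.45],[0,0,-0.6],[0,0,-0.75],[0,0,-0.9],[0,0,-1.05],[0,0,-1.2]], xyz=[[0.8,-0.53,0],[1.6,-1.06,0],[2.4,-1.6,0],[3.2,-2.13,0],[4.0,-2.66,0],[4.8,-3.2,0],[5.6,-3.73,0],[6.4,-4.26,0]], gripper=[1,1,1,1,1,1,1,1])

```text
time: 3.15
ee_pos: [0.5496, 0.0401, 0.2313]
tcp_rot: [180.0, 0.0, 95.8]
wrist_force: [0.1, -0.1, -0.2]
opening: 0.0854
```

```bash
python3 -c "
from h import *
go([.549,.0435,.18],169.3)"
```

```text
t 3.15 pos [0.5496 0.0401 0.2313] rot [1.7999e+02 1.0000e-02 9.5780e+01] q [ 4.2  5.1 10.2 95.1 -0.  88.4] F [ 0.12 -0.11 -0.16] open 0.0854
xyz units [ 0.087 -0.006  1.282]
dr [ 0.0000e+00  3.0000e-04 -1.2832e+00]
```

Call:
step_arm(dr=[[0,0,-0.15],[0,0,-0.3],[0,0,-0.45],[0,0,-0.6],[0,0,-0.75],[0,0,-0.9],[0,0,-1.05],[0,0,-1.2]], xyz=[[0,0,0.1],[0.05,0,0.2],[0.05,0,0.3],[0.05,0,0.4],[0.05,0,0.5],[0.05,0,0.7],[0.05,0,0.9],[0.05,0,1.0]], gripper=[1,1,1,1,1,1,1,1])

```text
time: 3.95
ee_pos: [0.5486, 0.0405, 0.1905]
tcp_rot: [-180.0, -0.0, 164.5]
wrist_force: [-0.3, 0.3, 0.2]
opening: 0.0856
```

```bash
python3 -c "
from h import *
go([.549,.0435,.102],169.3)
p=bot.camera('scene');save(p,'a1.png',(60,120,300,350),3)
p=bot.camera('top');save(p,'a2.png',(60,100,260,240),4)
"
```

```text
t 3.95 pos [0.5486 0.0405 0.1905] rot [-1.7998e+02 -4.0000e-02  1.6453e+02] q [ 4.2  4.4  4.9 90.6 -0.  19.7] F [-0.34  0.32  0.18] open 0.0856
xyz units [0.01  0.076 2.213]
dr [-0.0004 -0.0007 -0.0833]
```

View pics/a1.png

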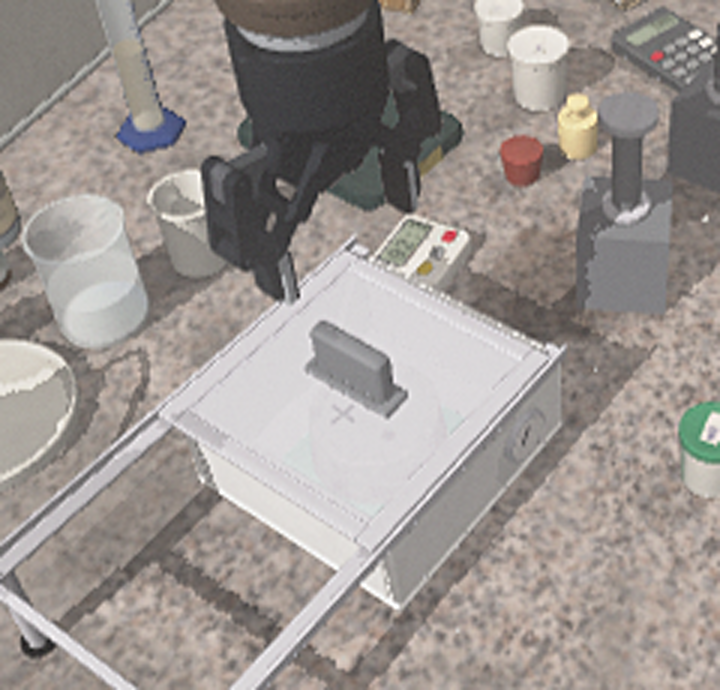

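The fin is at crop (350,355), midway between the two fingers, which open along the slide. I'll go down and grip.

Call:
step_arm(dr=[[0,0,-0.05],[0,0,-0.083],[0,0,-0.083],[0,0,-0.083],[0,0,-0.083],[0,0,-0.083],[0,0,-0.083],[0,0,-0.083]], xyz=[[0.01,0.08,0.4],[0.01,0.08,0.9],[0.01,0.08,1.4],[0.01,0.08,1.9],[0.01,0.08,2.2],[0.01,0.08,2.2],[0.01,0.08,2.2],[0.01,0.08,2.2]], gripper=[1,1,1,1,1,0.5,0.1,0.1], squeeze=25)

```text
time: 4.85
ee_pos: [0.5498, 0.0443, 0.1046]
tcp_rot: [180.0, 0.1, 168.9]
wrist_force: [-0.7, 0.2, -0.3]
opening: 0.0442
```

Call:
step_arm(dr=[[0,0,0],[0,0,0],[0,0,0],[0,0,0],[0,0,0],[0,0,0],[0,0,0],[0,0,0]], xyz=[[0,0,0],[0,0,0],[0,0,0],[0,0,0],[0,0,0],[0,0,0],[0,0,0],[0,0,0]], gripper=[0,0,0,0,0,0,0,0])

```text
time: 5.65
ee_pos: [0.5496, 0.0444, 0.1041]
tcp_rot: [180.0, 0.1, 169.0]
wrist_force: [0.2, 0.9, 5.0]
opening: 0.0135
```

```bash
python3 -c "
from h import *
go([.575,.178,.102],169.3)
p=bot.camera('scene');save(p,'b1.png',(60,120,300,350),3)
"
```

```text
t 5.65 pos [0.5496 0.0444 0.1041] rot [1.7998e+02 8.0000e-02 1.6896e+02] q [ 4.6  4.5 -4.5 80.9  0.  15.7] F [0.19 0.87 5.  ] open 0.0135
xyz units [0.017 3.4   0.055]
dr [ 0.0004  0.0014 -0.0059]
```

View pics/b1.png

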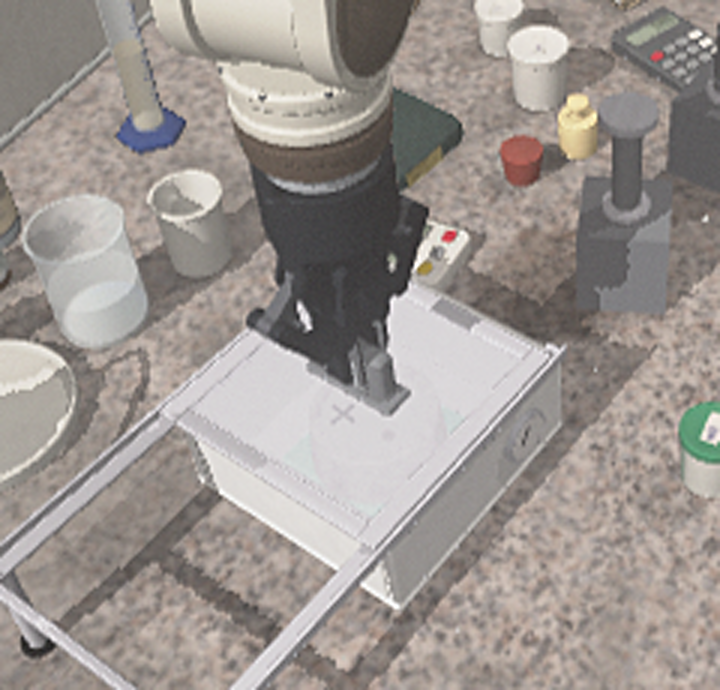

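The fingers hold the fin (opening 13.5 mm). Now I'll slide the cover along tool +y.

Call:
step_arm(dr=[[0,0,0],[0,0,0],[0,0,0],[0,0,0],[0,0,0],[0,0,0],[0,0,0],[0,0,0]], xyz=[[0,0.2,0],[0,0.6,0],[0,1.0,0],[0,1.5,0],[0,2.0,0],[0,2.5,0],[0,2.8,0],[0,3.0,0]], gripper=[0,0,0,0,0,0,0,0])

```text
time: 6.5
ee_pos: [0.5719, 0.1631, 0.1041]
tcp_rot: [180.0, -0.0, 169.0]
wrist_force: [-4.1, -0.8, 8.8]
opening: 0.0133
```

Call:
step_arm(dr=[[0,0,0],[0,0,0],[0,0,0],[0,0,0],[0,0,0],[0,0,0],[0,0,0],[0,0,0]], xyz=[[0,0.05,0],[0,0.1,0],[0,0.15,0],[0,0.2,0],[0,0.24,0],[0,0.28,0],[0,0.32,0],[0,0.35,0]], gripper=[0,0,0,0,0,0,0,0])

```text
time: 7.3
ee_pos: [0.5734, 0.171, 0.1041]
tcp_rot: [-179.4, -0.0, 168.8]
wrist_force: [-10.6, -31.4, 15.8]
opening: 0.0138
```

```bash
python3 -c "
from h import *
go([.575,.178,.102],169.3)
p=bot.camera('scene');save(p,'c1.png',(20,120,300,380),2.5)
"
```

```text
t 7.3 pos [0.5734 0.171  0.1041] rot [-1.7944e+02 -3.0000e-02  1.6878e+02] q [16.8 11.2  3.  82.  -0.5 28. ] F [-10.64 -31.4   15.84] open 0.0138
xyz units [-0.004  0.18   0.05 ]
dr [-0.0098 -0.0006 -0.009 ]
```

View pics/c1.png

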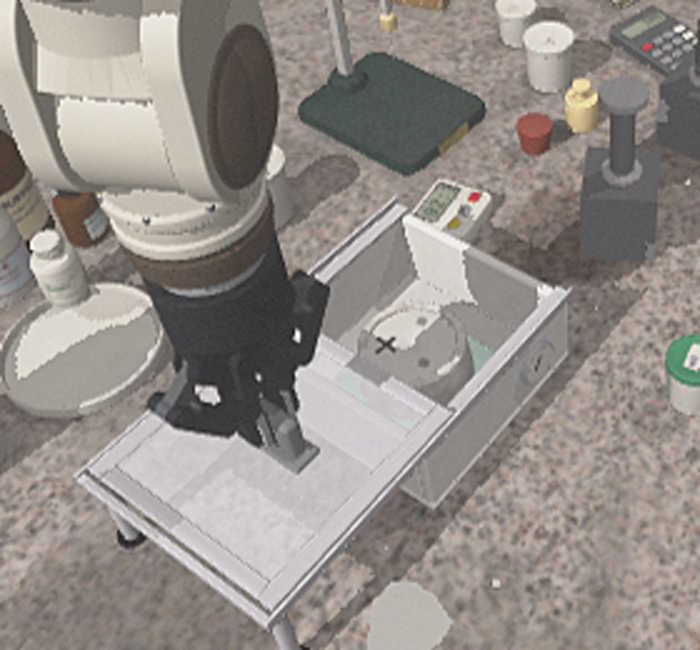

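The cover is at its stop: 31 N along the slide after about 129 mm of travel. The chamber is open and the cross shows at crop (386,345). I'll ease off, release, and rise.

Call:
step_arm(dr=[[0,0,0],[0,0,0],[0,0,0],[0,0,0],[0,0,0],[0,0,0],[0,0,0],[0,0,0]], xyz=[[0,-0.05,0],[0,-0.1,0],[0,-0.1,0],[0,-0.1,0],[0,-0.1,0],[0,-0.1,0],[0,-0.1,0],[0,-0.1,0]], gripper=[0,0,0.2,0.8,1,1,1,1])

```text
time: 8.15
ee_pos: [0.5741, 0.172, 0.1032]
tcp_rot: [-180.0, -0.0, 169.0]
wrist_force: [0.6, -0.9, 0.6]
opening: 0.0853
```

Call:
step_arm(dr=[[0,0,0],[0,0,0],[0,0,0],[0,0,0],[0,0,0],[0,0,0],[0,0,0],[0,0,0]], xyz=[[0,0,0],[0,0,0],[0,0,-0.3],[0,0,-0.8],[0,0,-1.5],[0,0,-2.3],[0,0,-3.2],[0,0,-4.0]], gripper=[1,1,1,1,1,1,1,1])

```text
time: 8.95
ee_pos: [0.5739, 0.1718, 0.2662]
tcp_rot: [180.0, 0.1, 169.0]
wrist_force: [0.2, -0.2, -0.1]
opening: 0.0853
```

```bash
python3 -c "
from h import *
go([.441,-.340,.264],100)
"
```

```text
t 8.95 pos [0.5739 0.1718 0.2662] rot [1.7996e+02 8.0000e-02 1.6895e+02] q [16.7 12.9 22.9 99.9 -0.  27.7] F [ 0.22 -0.2  -0.1 ] open 0.0853
xyz units [  0.809 -13.194   0.043]
dr [1.5000e-03 8.0000e-04 1.2034e+00]
```

Call:
step_arm(dr=[[0,0,0.08],[0,0,0.16],[0,0,0.24],[0,0,0.32],[0,0,0.4],[0,0,0.5],[0,0,0.6],[0,0,0.68]], xyz=[[0.05,-0.9,0],[0.1,-1.9,0],[0.17,-2.9,0],[0.24,-4.0,0],[0.3,-5.1,0],[0.37,-6.2,0],[0.43,-7.3,0],[0.5,-8.4,0]], gripper=[1,1,1,1,1,1,1,1])

```text
time: 9.75
ee_pos: [0.4893, -0.1557, 0.2645]
tcp_rot: [180.0, 0.1, 129.8]
wrist_force: [1.0, 0.5, 0.2]
opening: 0.0854
```

```bash
python3 -c "
from h import *
go([.4407,-.340,.24],130)
s=bot.camera('scene');p=bot.camera('top')
save(s,'d1.png',(60,150,300,380),2.5);
save(p,'d2.png',(60,100,260,240),4)
for c in (s,p):
  for th in ('cross','specimen'): print(th,[(round(x['p'],2),x['box']) for x in bot.regions_of(c,th)[:3]])
"
```

```text
t 9.75 pos [ 0.4893 -0.1557  0.2645] rot [1.7995e+02 7.0000e-02 1.2977e+02] q [-17.6   0.7   9.4  98.6   0.   32.6] F [0.96 0.46 0.24] open 0.0854
xyz units [-2.764 -3.883  0.614]
dr [ 0.0008  0.0012 -0.004 ]
cross [(0.72, [187.1, 264.2, 44.2, 44.9])]
specimen [(0.62, [188.0, 261.7, 48.6, 46.6])]
cross [(0.45, [170.4, 173.9, 15.2, 25.3])]
specimen [(0.48, [170.0, 172.9, 14.2, 25.7])]
```

View pics/d1.png

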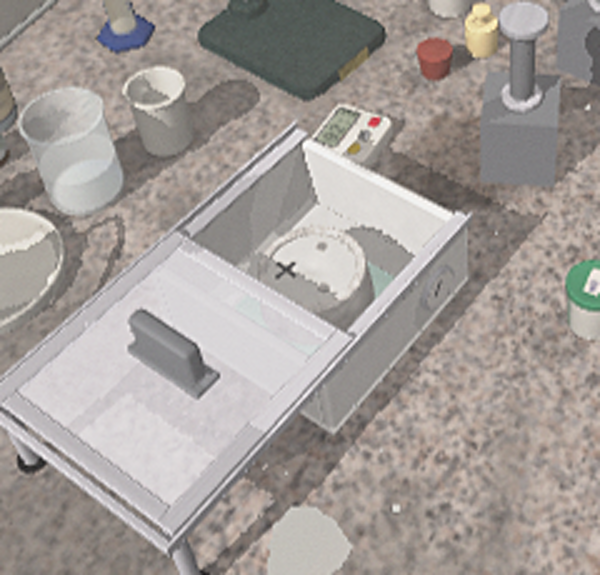

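View pics/d2.png

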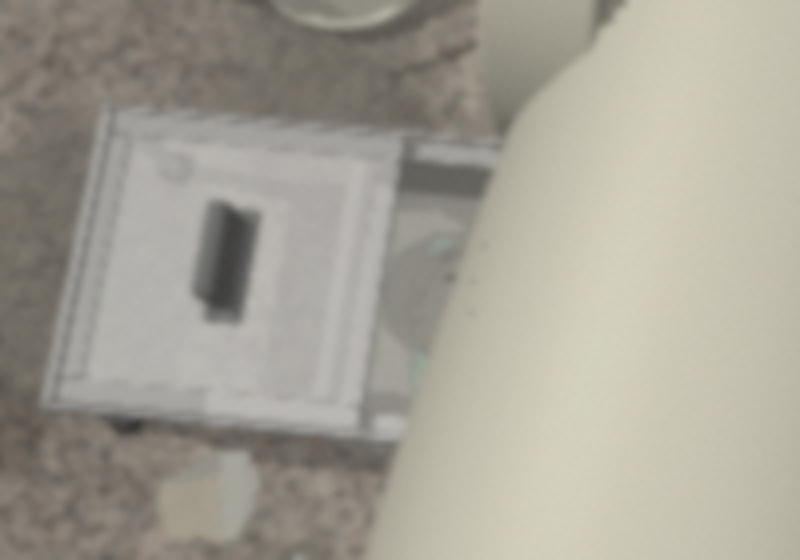

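The cover is fully open against the end bar and the cross shows at scene crop (287,268); the arm blocks the top view for now. On to the probe.

Call:
step_arm(dr=[[0,0,0],[0,0,0],[0,0,0],[0,0,0],[0,0,0],[0,0,0],[0,0,0],[0,0,0]], xyz=[[-0.4,-0.6,0],[-0.9,-1.3,0],[-1.4,-2.0,0],[-2.0,-2.8,0],[-2.5,-3.5,0],[-2.76,-3.88,0.2],[-2.76,-3.88,0.6],[-2.76,-3.88,0.9]], gripper=[1,1,1,1,1,1,1,1])

```text
time: 10.85
ee_pos: [0.4427, -0.3378, 0.2264]
tcp_rot: [180.0, -0.0, 130.1]
wrist_force: [0.1, 0.0, -0.9]
opening: 0.0859
```

```bash
python3 -c "
from h import *
go([.4407,-.340,.098],130)
s=bot.camera('scene');p=bot.camera('top')
save(s,'e1.png',(145,225,225,285),8);
save(p,'e2.png',(140,130,220,200),8)
save(s,'e3.png',(220,60,360,220),4)
"
```

```text
t 10.85 pos [ 0.4427 -0.3378  0.2264] rot [ 1.8000e+02 -4.0000e-02  1.3007e+02] q [-37.3   5.9  10.5  94.7   0.   12.6] F [ 0.05  0.02 -0.87] open 0.0859
xyz units [-0.012 -0.075  3.211]
dr [ 0.     -0.0006  0.0012]
```

View pics/e1.png

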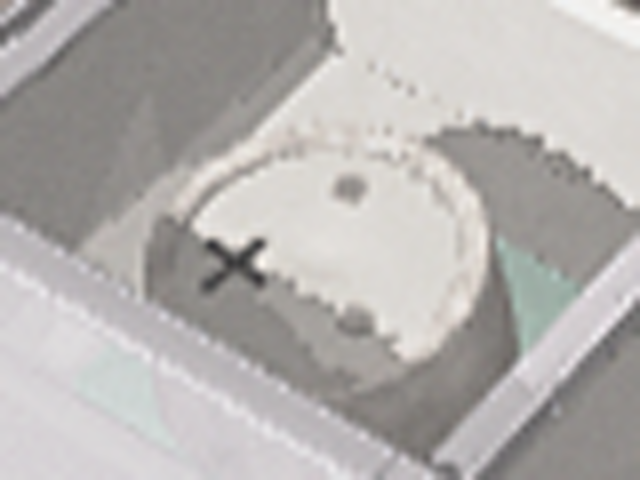

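View pics/e2.png

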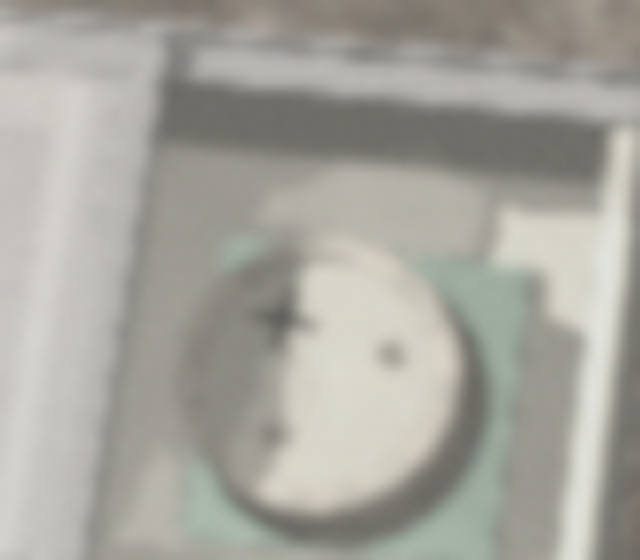

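View pics/e3.png

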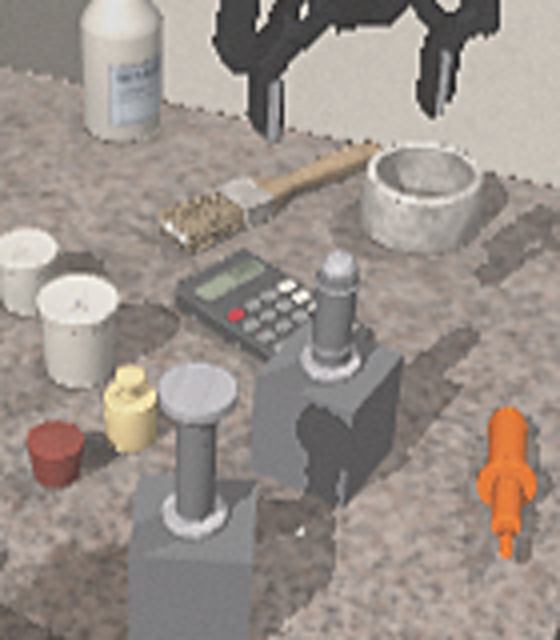

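In e1 the cross is at (235,263). In e2 it is at (282,318), clear of the two round dents at (390,353) and (275,433). I'll triangulate it and bring the gripper down round the probe.

```bash
python3 -c "
from h import *
s=bot.camera('scene');p=bot.camera('top')
f=lambda u,v,s,a,b:((u+.5)/s-.5+a,(v+.5)/s-.5+b)
print('cross sc',ray(s,*f(235,263,8,145,225),.052),'top',ray(p,*f(282,318,8,140,130),.052))
print('ring top ctr',ray(p,*f(324,376,8,140,130),.054))
# triangulate free
from scipy.optimize import least_squares
A=f(235,263,8,145,225);B=f(282,318,8,140,130)
r=least_squares(lambda X:np.r_[proj(s,X)-A,proj(p,X)-B],[.57,.05,.05]);print(r.x,r.fun)
for c,n in((s,'s'),(p,'p')): print(n,proj(c,[.4407,-.34,.153]))
"
```

```text
cross sc [0.56941998 0.04538617 0.052     ] top [0.56795505 0.04725715 0.052     ]
ring top ctr [0.54848745 0.03521561 0.054     ]
[0.56775895 0.04693189 0.05446379] [ 0.16733195  0.05600117 -0.07389074 -0.20390181]
s [304.94653268 124.4022234 ]
p [354.34599613 199.63283668]
```

Call:
step_arm(dr=[[0,0,0],[0,0,0],[0,0,0],[0,0,0],[0,0,0],[0,0,0],[0,0,0],[0,0,0]], xyz=[[0,-0.07,0.4],[0,-0.07,0.9],[0,-0.07,1.4],[0,-0.07,1.9],[0,-0.07,2.4],[0,-0.07,2.8],[0,-0.07,3.1],[0,-0.07,3.2]], gripper=[1,1,1,1,1,1,1,1])

```text
time: 11.85
ee_pos: [0.4401, -0.3397, 0.0987]
tcp_rot: [-180.0, -0.0, 130.0]
wrist_force: [-0.5, 0.7, -1.1]
opening: 0.0851
```

```bash
python3 -c "
from h import *
go([.4407,-.340,.098],130)
s=bot.camera('scene');p=bot.camera('top')
save(s,'g1.png',(250,70,360,220),4)
save(p,'g2.png',(290,150,400,250),6)
"
```

```text
t 11.85 pos [ 0.4401 -0.3397  0.0987] rot [-1.7999e+02 -4.0000e-02  1.3003e+02] q [-37.7   5.3  -4.3  80.5   0.   12.3] F [-0.46  0.67 -1.09] open 0.0851
xyz units [-0.016  0.007  0.019]
dr [-0.0001 -0.0007  0.0006]
```

View pics/g1.png

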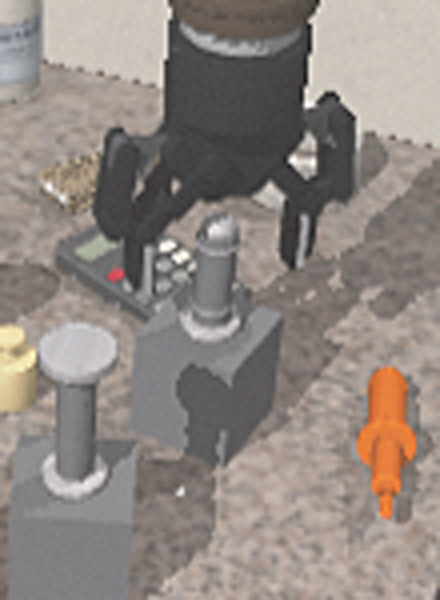

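View pics/g2.png

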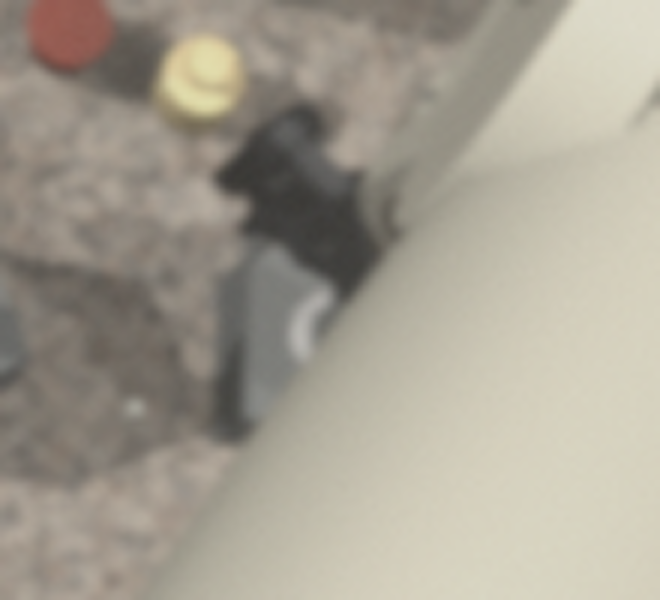

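The probe (crop 215,275) stands between the fingers. I'll close on it.

Call:
step_arm(dr=[[0,0,0],[0,0,0],[0,0,0],[0,0,0],[0,0,0],[0,0,0],[0,0,0],[0,0,0]], xyz=[[0,0,0],[0,0,0],[0,0,0],[0,0,0],[0,0,0],[0,0,0],[0,0,0],[0,0,0]], gripper=[0.7,0.5,0.3,0.2,0.15,0.1,0.1,0.1], squeeze=35)

```text
time: 12.75
ee_pos: [0.4402, -0.3403, 0.0996]
tcp_rot: [180.0, 0.0, 130.0]
wrist_force: [0.1, 0.8, 3.2]
opening: 0.0229
```

Call:
step_arm(dr=[[0,0,0],[0,0,0],[0,0,0],[0,0,0],[0,0,0],[0,0,0],[0,0,0],[0,0,0]], xyz=[[0,0,0],[0,0,0],[0,0,0],[0,0,0],[0,0,0],[0,0,0],[0,0,0],[0,0,0]], gripper=[0.1,0.1,0.1,0.1,0.1,0.1,0.1,0.1])

```text
time: 13.55
ee_pos: [0.4402, -0.3403, 0.0996]
tcp_rot: [180.0, 0.0, 130.0]
wrist_force: [0.2, 0.4, 5.3]
opening: 0.0233
```

```bash
python3 -c "
from h import *
go([.4407,-.340,.25],130)
print(bot.get_obs()['torque'])
s=bot.camera('scene')
save(s,'i1.png',(250,70,360,220),4)
"
```

```text
t 13.55 pos [ 0.4402 -0.3403  0.0996] rot [1.7999e+02 3.0000e-02 1.2999e+02] q [-37.7   5.2  -4.2  80.5   0.   12.3] F [0.19 0.35 5.28] open 0.0233
xyz units [-0.005  0.016 -3.76 ]
dr [ 0.0002  0.0006 -0.0001]
[ 0.01093941 -0.04275519  0.00763576]
```

View pics/i1.png

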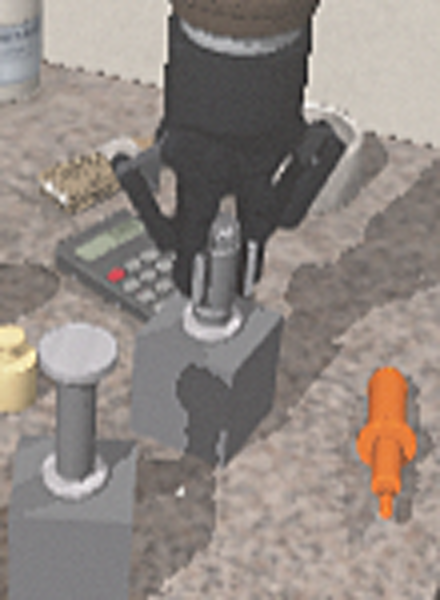

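Gripped: opening 23 mm on the 24 mm grip. I'll lift straight up.

Call:
step_arm(dr=[[0,0,0],[0,0,0],[0,0,0],[0,0,0],[0,0,0],[0,0,0],[0,0,0],[0,0,0]], xyz=[[0,0,-0.1],[0,0,-0.3],[0,0,-0.5],[0,0,-0.8],[0,0,-1.1],[0,0,-1.4],[0,0,-1.7],[0,0,-2.0]], gripper=[0.1,0.1,0.1,0.1,0.1,0.1,0.1,0.1])

```text
time: 14.4
ee_pos: [0.4401, -0.3402, 0.1805]
tcp_rot: [180.0, 0.0, 130.0]
wrist_force: [-0.2, 0.4, -1.7]
opening: 0.0232
```

Call:
step_arm(dr=[[0,0,0],[0,0,0],[0,0,0],[0,0,0],[0,0,0],[0,0,0],[0,0,0],[0,0,0]], xyz=[[0,0,-0.4],[0,0,-0.8],[0,0,-1.2],[0,0,-1.7],[0,0,-2.2],[0,0,-2.7],[0,0,-3.1],[0,0,-3.3]], gripper=[0.1,0.1,0.1,0.1,0.1,0.1,0.1,0.1])

```text
time: 15.2
ee_pos: [0.4401, -0.3403, 0.3133]
tcp_rot: [180.0, 0.1, 130.0]
wrist_force: [0.5, 1.0, -3.2]
opening: 0.0229
```

```bash
python3 -c "
from h import *
go([.5685,.0463,.31],130)
s=bot.camera('scene')
save(s,'j1.png',(220,10,360,160),5)
X=bot.get_obs()['ee_pos']
for dz in (-.091,-.0646,-.0246,-.0186,.0435,.0535): print(dz,proj(s,X+[0,0,dz]))
"
```

```text
t 15.2 pos [ 0.4401 -0.3403  0.3133] rot [1.7998e+02 1.1000e-01 1.2999e+02] q [-37.7   8.6  23.4 104.7  -0.   12.3] F [ 0.48  1.04 -3.22] open 0.0229
xyz units [5.342 8.67  0.076]
dr [ 0.0004  0.002  -0.0001]
-0.091 [307.73108524  97.58021639]
-0.0646 [308.75701233  86.71754991]
-0.0246 [310.38945801  69.43297577]
-0.0186 [310.642877    66.74973826]
0.0435 [313.40809131  37.4712437 ]
0.0535 [313.87916294  32.48346823]
```

View pics/j1.png

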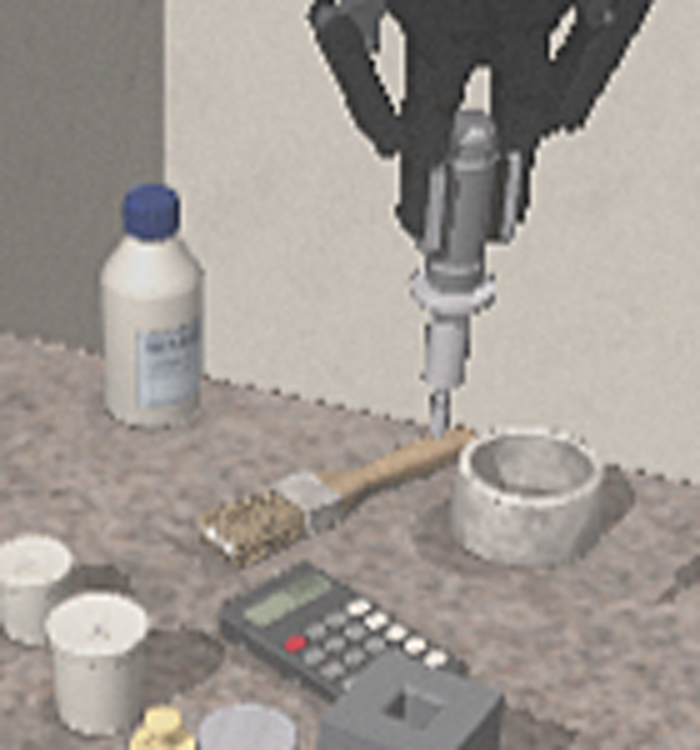

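The probe is out and upright: tip at crop (438,433), flange at (453,290), both where the geometry puts them. I'll carry it over above the cross.

Call:
step_arm(dr=[[0,0,0],[0,0,0],[0,0,0],[0,0,0],[0,0,0],[0,0,0],[0,0,0],[0,0,0]], xyz=[[0.15,0.25,0],[0.45,0.75,0],[0.85,1.4,0],[1.3,2.1,0],[1.75,2.85,0],[2.2,3.6,0],[2.65,4.3,0],[3.1,5.0,0]], gripper=[0.1,0.1,0.1,0.1,0.1,0.1,0.1,0.1])

```text
time: 16.05
ee_pos: [0.5134, -0.1144, 0.3103]
tcp_rot: [-180.0, -0.1, 130.0]
wrist_force: [0.6, -0.9, -2.5]
opening: 0.0235
```

Call:
step_arm(dr=[[0,0,0],[0,0,0],[0,0,0],[0,0,0],[0,0,0],[0,0,0],[0,0,0],[0,0,0]], xyz=[[0.45,0.75,0],[0.9,1.5,0],[1.3,2.15,0],[1.65,2.75,0],[1.95,3.2,0],[2.15,3.5,0],[2.24,3.67,0],[2.24,3.67,0]], gripper=[0.1,0.1,0.1,0.1,0.1,0.1,0.1,0.1])

```text
time: 16.85
ee_pos: [0.5684, 0.047, 0.3107]
tcp_rot: [-180.0, -0.0, 130.0]
wrist_force: [-0.6, -0.1, -1.9]
opening: 0.0232
```

```bash
python3 -c "
from h import *
go([.5685,.0463,.17],130)
"
```

```text
t 16.85 pos [0.5684 0.047  0.3107] rot [-1.7996e+02 -3.0000e-02  1.3005e+02] q [  4.7  10.7  25.5 104.8  -0.   54.7] F [-0.61 -0.11 -1.91] open 0.0232
xyz units [-0.016 -0.006  3.519]
dr [-0.0007 -0.0005  0.0008]
```

Call:
step_arm(dr=[[0,0,0],[0,0,0],[0,0,0],[0,0,0],[0,0,0],[0,0,0],[0,0,0],[0,0,0]], xyz=[[0,0,0.3],[0,0,0.9],[0,0,1.6],[0,0,2.3],[0,0,2.9],[0,0,3.3],[0,0,3.6],[0,0,3.7]], gripper=[0.1,0.1,0.1,0.1,0.1,0.1,0.1,0.1])

```text
time: 17.65
ee_pos: [0.5679, 0.0456, 0.1622]
tcp_rot: [-179.9, -0.0, 129.9]
wrist_force: [0.1, -0.3, -1.5]
opening: 0.0236
```

```bash
python3 -c "
from h import *
go([.5685,.0463,.15],130)
s=bot.camera('scene');p=bot.camera('top')
save(s,'k1.png',(130,180,230,280),6)
save(p,'k2.png',(130,120,230,210),6)
X=bot.get_obs()['ee_pos']
for dz in (-.09,-.0646,-.0216): print(dz,(proj(s,X+[0,0,dz])+.5-[130,180])*6)
print('cross',[(proj(s,[x,y,.052])+.5-[130,180])*6 for x,y in((.5685,.0463),(.568,.0472),(.5694,.0454))])
"
```

```text
t 17.65 pos [0.5679 0.0456 0.1622] rot [-1.7993e+02 -4.0000e-02  1.2994e+02] q [ 4.6  6.9  4.5 87.7 -0.  54.7] F [ 0.07 -0.27 -1.47] open 0.0236
xyz units [0.004 0.023 0.305]
dr [-0.0012 -0.0007 -0.001 ]
-0.09 [260.33642035 428.03880212]
-0.0646 [249.93218705 376.24072776]
-0.0216 [231.27675585 283.36358963]
cross [array([267.61846112, 470.57592497]), array([267.51395967, 473.09032733]), array([266.65614967, 467.67552877])]
```

View pics/k1.png

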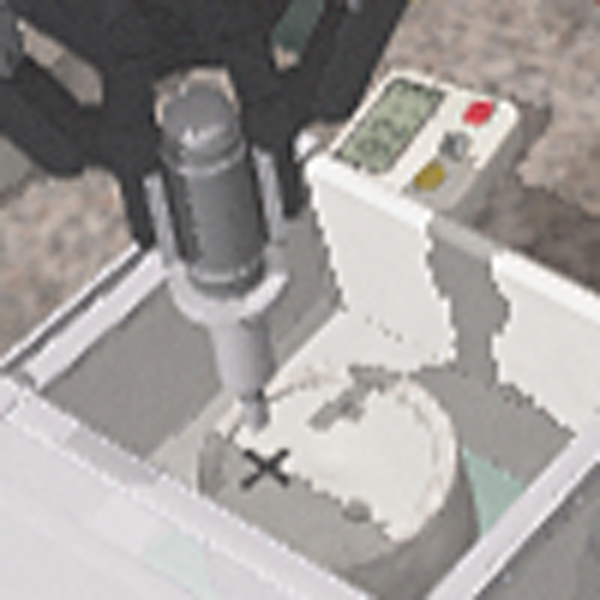

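View pics/k2.png

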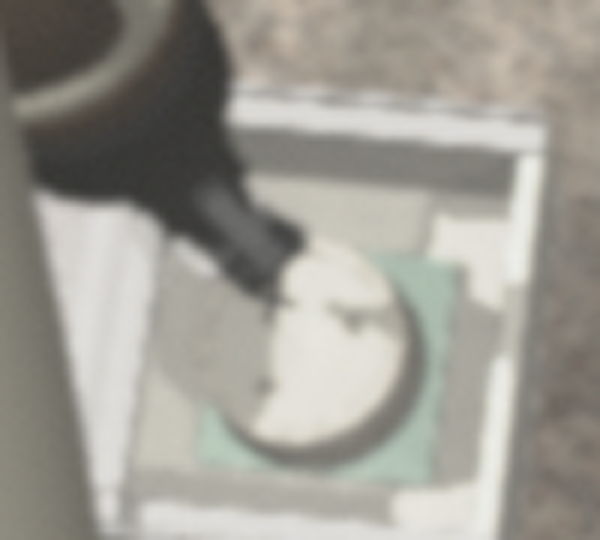

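The tip is at k1 (257,428) over the cross at (267,467). I'll descend to a few mm above the face and compare them directly.

Call:
step_arm(dr=[[0,0,0],[0,0,0],[0,0,0],[0,0,0],[0,0,0],[0,0,0],[0,0,0],[0,0,0]], xyz=[[0,0,0.08],[0,0,0.16],[0,0,0.24],[0,0,0.3],[0,0,0.34],[0,0,0.36],[0,0,0.36],[0,0,0.36]], gripper=[0.1,0.1,0.1,0.1,0.1,0.1,0.1,0.1])

```text
time: 18.55
ee_pos: [0.5685, 0.0464, 0.149]
tcp_rot: [180.0, 0.0, 130.0]
wrist_force: [-0.7, -0.2, -1.2]
opening: 0.0231
```

```bash
python3 -c "
from h import *
go([.5685,.0463,.15],130)
s=bot.camera('scene');p=bot.camera('top')
save(s,'l1.png',(150,230,200,270),12)
save(p,'l2.png',(150,140,210,190),12)
X=bot.get_obs()['ee_pos']
P=lambda Y:(proj(s,Y)+.5-[150,230])*12
for dz in (-.092,-.09,-.088,-.0646): print(dz,P(X+[0,0,dz]))
c=np.array([.5685,.0463,.052])
print('cross',P(c),P(c+[.001,0,0]),P(c+[0,.001,0]),P(c+[0,0,.001]))
"
```

```text
t 18.55 pos [0.5685 0.0464 0.149 ] rot [179.99   0.   130.  ] q [ 4.7  6.9  3.  86.1  0.  54.7] F [-0.69 -0.16 -1.18] open 0.0231
xyz units [-0.002 -0.001 -0.025]
dr [ 0.0002  0.0001 -0.    ]
-0.092 [291.15571955 321.97926851]
-0.09 [289.58626558 314.18779262]
-0.088 [288.01173498 306.37111404]
-0.0646 [269.20404031 213.00125245]
cross [295.23692224 341.15184994] [289.90033251 339.19728239] [292.03666124 345.65181137] [294.45930133 337.29051532]
```

View pics/l1.png

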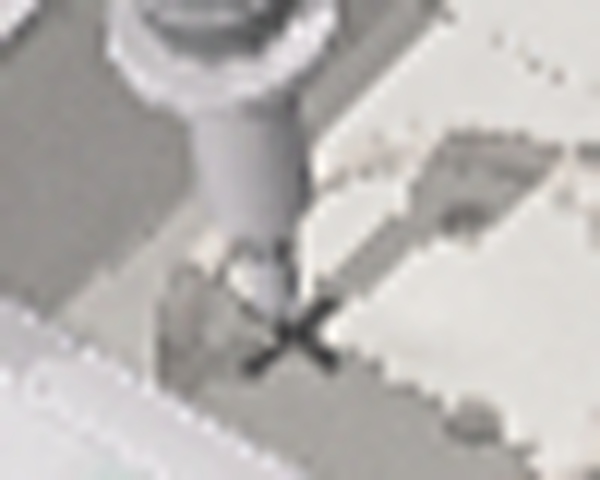

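View pics/l2.png

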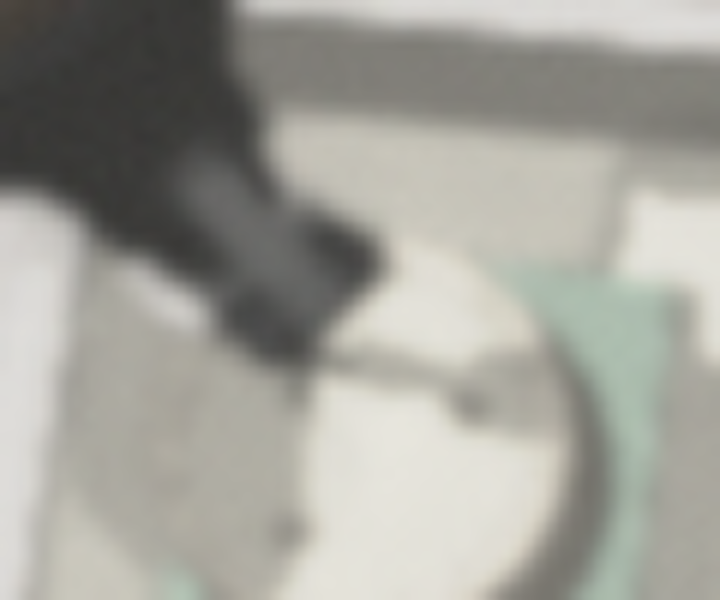

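The cross is at l1 (292,338) and the tip end at (278,315). Projected down, the tip lands about 1.4 mm to one side. I'll correct, go 3 mm lower, and look again.

Call:
step_arm(dr=[[0,0,0],[0,0,0],[0,0,0],[0,0,0],[0,0,0],[0,0,0],[0,0,0],[0,0,0]], xyz=[[0,-0.02,0],[0,-0.035,0.02],[0,-0.035,0.04],[0,-0.035,0.06],[0,-0.035,0.08],[0,-0.035,0.08],[0,-0.035,0.08],[0,-0.035,0.08]], gripper=[0.1,0.1,0.1,0.1,0.1,0.1,0.1,0.1])

```text
time: 19.45
ee_pos: [0.5674, 0.0454, 0.1457]
tcp_rot: [-180.0, -0.0, 130.0]
wrist_force: [0.0, 0.0, -1.6]
opening: 0.023
```

```bash
cat > m.py <<'E'
from h import *
import sys
go()
s=bot.camera('scene')
save(s,sys.argv[1]+'.png',(150,220,200,270),12)
save(s,sys.argv[1]+'w.png',(130,150,230,280),5)
X=bot.get_obs()['ee_pos']
P=lambda Y,o=(150,220),k=12:(proj(s,Y)+.5-o)*k
for dz in (-.09,-.0646): print(dz,P(X+[0,0,dz]))
for dz in (-.09,-.0646,-.0246,-.0186,.0435,.0535): print(dz,P(X+[0,0,dz],(130,150),5))
E
python3 m.py n1
```

```text
t 19.45 pos [0.5674 0.0454 0.1457] rot [-180.     -0.    129.99] q [ 4.6  6.7  2.5 85.8 -0.  54.6] F [ 0.04  0.03 -1.56] open 0.023
-0.09 [301.05836854 444.97938943]
-0.0646 [280.97746669 344.3252507 ]
-0.09 [225.44098689 535.40807893]
-0.0646 [217.07394446 493.46885446]
-0.0246 [203.16529095 423.75268584]
-0.0186 [200.99703087 412.88443139]
0.0435 [177.17723831 293.48936025]
0.0535 [173.0898356  273.00153541]
```

View pics/n1.png

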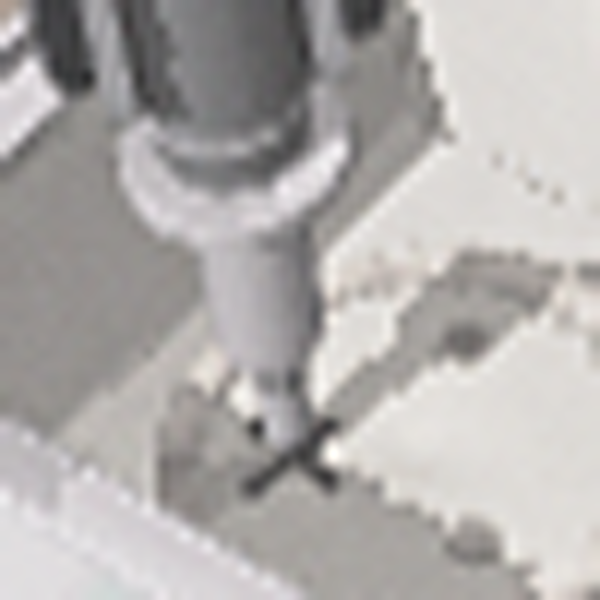

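View pics/n1w.png

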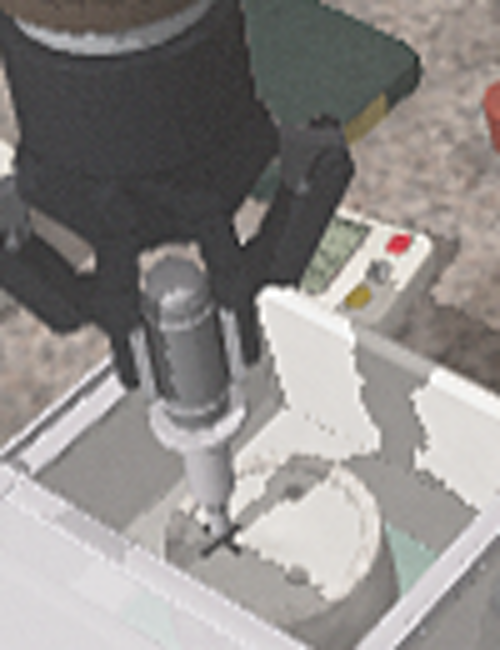

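The tip end is at n1 (288,440) with the cross at (292,458). About 4 mm of descent brings them together. I'll go down slowly and watch the force.

Call:
step_arm(dr=[[0,0,0],[0,0,0],[0,0,0],[0,0,0],[0,0,0],[0,0,0],[0,0,0],[0,0,0]], xyz=[[0,0,0.02],[0,0,0.04],[0,0,0.06],[0,0,0.08],[0,0,0.1],[0,0,0.12],[0,0,0.12],[0,0,0.12]], gripper=[0.1,0.1,0.1,0.1,0.1,0.1,0.1,0.1])

```text
time: 20.3
ee_pos: [0.5674, 0.0454, 0.141]
tcp_rot: [180.0, 0.0, 130.0]
wrist_force: [0.4, 0.6, 0.5]
opening: 0.0226
```

```bash
python3 m.py o1
```

```text
t 20.3 pos [0.5674 0.0454 0.141 ] rot [180.     0.   129.99] q [ 4.6  6.7  2.  85.2 -0.  54.6] F [0.42 0.57 0.54] open 0.0226
-0.09 [304.72021495 463.24392419]
-0.0646 [284.79332878 363.35990268]
-0.09 [226.96675623 543.01830175]
-0.0646 [218.66388699 501.39995945]
-0.0246 [204.86482285 432.231801  ]
-0.0186 [202.71397468 421.45062008]
0.0435 [179.09128092 303.04126945]
0.0535 [175.0387714  282.72796282]
```

View pics/o1.png

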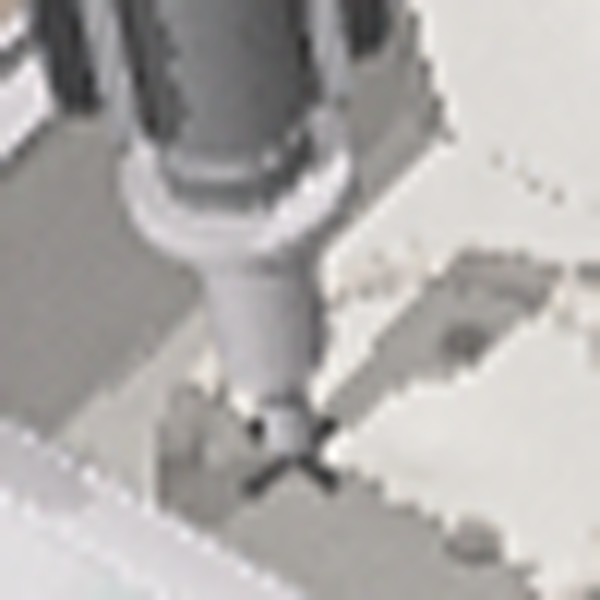

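Contact: Fz rose by about 2 N, and the tip moved only about 7 px while the flange moved 18. The tip sits at about (288,449), roughly 1.8 mm beyond the cross centre (292,458) as seen by the camera. I'll lift off, shift by +0.045 in tool x, and check again.

Call:
step_arm(dr=[[0,0,0],[0,0,0],[0,0,0],[0,0,0],[0,0,0],[0,0,0],[0,0,0],[0,0,0]], xyz=[[0,0,-0.06],[0,0,-0.12],[0,0,-0.15],[0,0,-0.15],[0.02,0,-0.15],[0.045,0,-0.15],[0.045,0,-0.13],[0.045,0,-0.12]], gripper=[0.1,0.1,0.1,0.1,0.1,0.1,0.1,0.1])

```text
time: 21.15
ee_pos: [0.5661, 0.0469, 0.1455]
tcp_rot: [-180.0, -0.0, 130.0]
wrist_force: [0.4, 0.5, -1.9]
opening: 0.0229
```

```bash
python3 m.py q1
```

```text
t 21.15 pos [0.5661 0.0469 0.1455] rot [-1.7999e+02 -1.0000e-02  1.3000e+02] q [ 4.7  6.6  2.3 85.8  0.  54.7] F [ 0.43  0.48 -1.86] open 0.0229
-0.09 [303.55935659 454.89619508]
-0.0646 [283.50410351 354.31587641]
-0.09 [226.48306525 539.54008128]
-0.0646 [218.1267098  497.63161517]
-0.0246 [204.23481892 427.96154893]
-0.0186 [202.06905922 417.0999158 ]
0.0435 [178.27473153 297.76753684]
0.0535 [174.19132931 277.28861818]
```

View pics/q1.png

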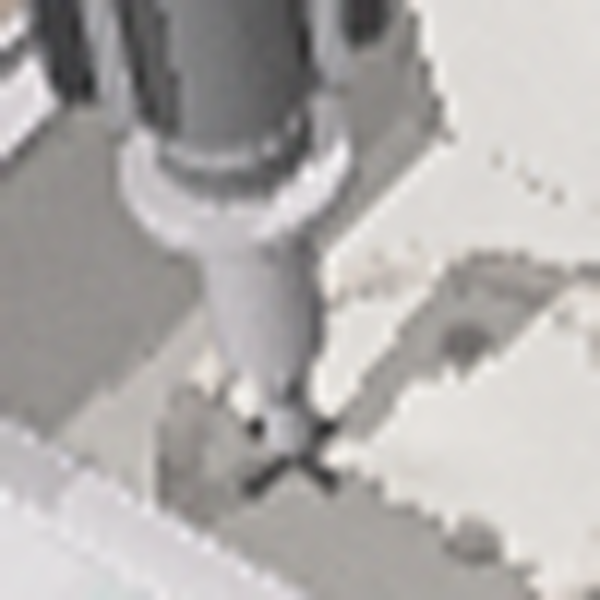

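Aligned within about 1 mm: the tip lower edge is at (288,455), still about 1.6 mm above the face. One fine shift, then press down.

Call:
step_arm(dr=[[0,0,0],[0,0,0],[0,0,0],[0,0,0],[0,0,0],[0,0,0],[0,0,0],[0,0,0]], xyz=[[0.02,-0.01,0],[0.02,-0.01,0],[0.02,-0.01,0.02],[0.02,-0.01,0.05],[0.02,-0.01,0.08],[0.02,-0.01,0.11],[0.02,-0.01,0.13],[0.02,-0.01,0.14]], gripper=[0.1,0.1,0.1,0.1,0.1,0.1,0.1,0.1])

```text
time: 22.0
ee_pos: [0.5654, 0.0472, 0.1401]
tcp_rot: [180.0, 0.0, 130.0]
wrist_force: [-0.3, -0.1, 0.1]
opening: 0.0231
```

```bash
python3 m.py r1; python3 -c "
from h import *
import numpy as np
F=[]
for i in range(6): bot.camera('scene'); F.append(bot.get_obs()['wrist_force'][2])
print(np.round(F,2),np.mean(F))"
```

```text
t 22.0 pos [0.5654 0.0472 0.1401] rot [180.     0.   129.99] q [ 4.8  6.5  1.6 85.1 -0.  54.8] F [-0.31 -0.07  0.11] open 0.0231
-0.09 [310.31523861 478.40301465]
-0.0646 [290.47838046 378.70198123]
-0.09 [229.29801609 549.33458944]
-0.0646 [221.03265852 507.79249218]
-0.0246 [207.29494851 438.74607996]
-0.0186 [205.15355232 427.98331641]
0.0435 [181.63269474 309.76631906]
0.0535 [177.59729161 289.48418265]
[ 0.03 -1.35  0.5   0.41  0.    0.2 ] -0.033975280392762694
```

View pics/r1.png

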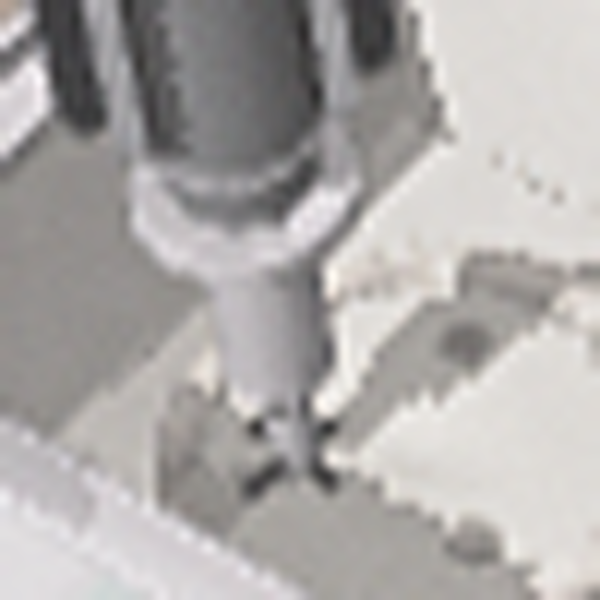

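The tip now covers the cross centre at (295,460), with all four arms showing evenly round it. The net force is about 1.6 N, so about 2.6 mm is pushed in. 5 mm more to half way.

Call:
step_arm(dr=[[0,0,0],[0,0,0],[0,0,0],[0,0,0],[0,0,0],[0,0,0],[0,0,0],[0,0,0]], xyz=[[0,0,0.02],[0,0,0.04],[0,0,0.06],[0,0,0.08],[0,0,0.1],[0,0,0.12],[0,0,0.13],[0,0,0.13]], gripper=[0.1,0.1,0.1,0.1,0.1,0.1,0.1,0.1])

```text
time: 23.15
ee_pos: [0.5654, 0.0472, 0.1349]
tcp_rot: [180.0, 0.0, 130.0]
wrist_force: [-0.2, -0.3, 1.5]
opening: 0.0231
```

```bash
python3 m.py s1; python3 -c "
from h import *
import numpy as np
F=[]
for i in range(30):
  p=bot.camera('top'); F.append(bot.get_obs()['wrist_force'])
F=np.array(F);print(F.mean(0),F.std(0)/30**.5)
save(p,'s2.png',(60,100,260,240),4); go()"
```

```text
t 23.15 pos [0.5654 0.0472 0.1349] rot [179.99   0.   129.99] q [ 4.8  6.5  1.  84.6  0.  54.8] F [-0.21 -0.27  1.46] open 0.0231
-0.09 [314.25190693 498.21660443]
-0.0646 [294.58061402 399.34828436]
-0.09 [230.93829455 557.59025185]
-0.0646 [222.74192251 516.39511848]
-0.0246 [209.12200195 447.94111948]
-0.0186 [206.99931844 437.27246878]
0.0435 [183.69024458 320.12058733]
0.0535 [179.69232682 300.02697099]
[0.03822642 0.11549647 1.40724361] [0.10722335 0.10446781 0.07741707]
t 24.7 pos [0.5654 0.0472 0.1349] rot [180.    -0.   129.99] q [ 4.8  6.5  1.  84.6  0.  54.8] F [-0.   -0.28  1.65] open 0.023
```

View pics/s1.png

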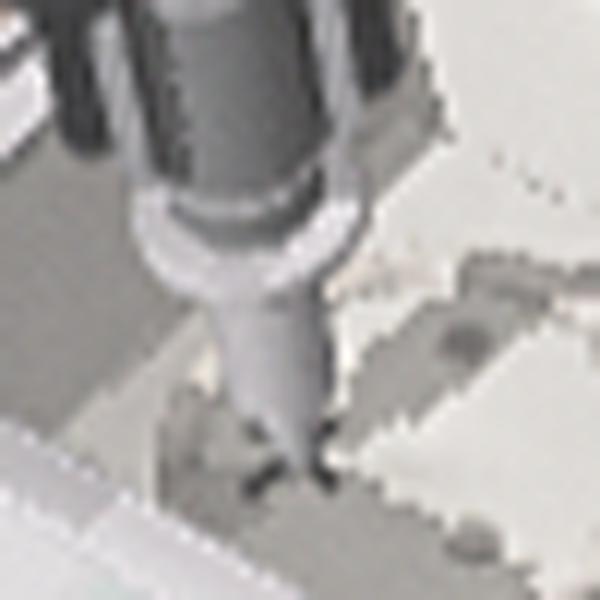

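View pics/s1w.png

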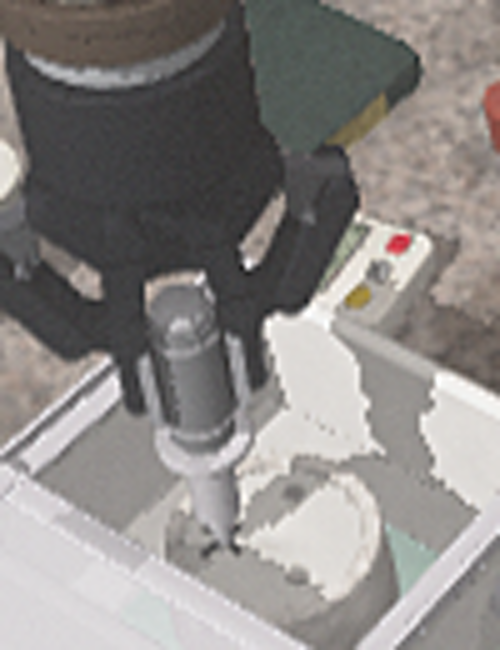

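View pics/s2.png

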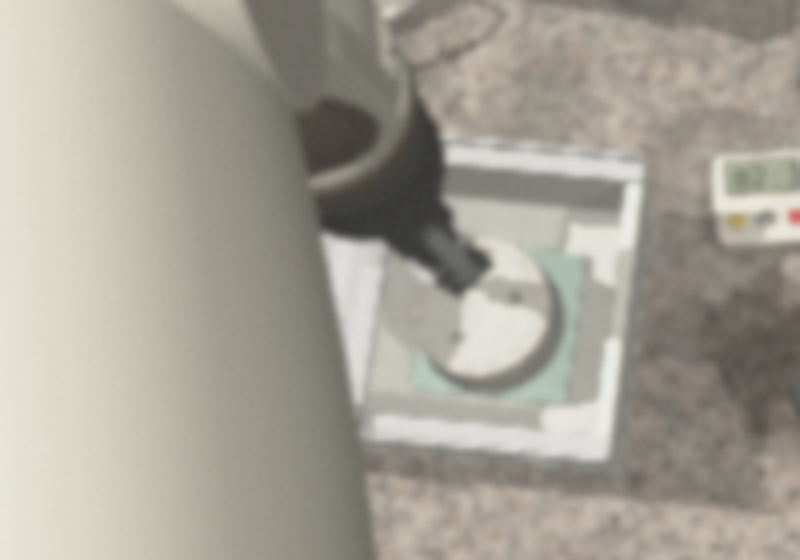

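The cover edge is still at (375,350) and the specimen sits as before. Handing in.

```bash
python3 -c "
from h import *
print(bot.job_done()); go()"
```

```text
the job is handed in; nothing more can be done
None
the job is handed in; nothing more can be done
```

The job is handed in with the probe pressed on the inked cross, the plunger about half way in and the cover left open. It took about 25 s of the 56 s allowed.

- **Cover:** I slid it about 129 mm to its stop, where it met 31 N, and let go. The last top view shows its near edge still in the open position; the arm hides the rest.
- **Probe:** I took the dome-topped probe from its holder. I did not touch the tamper or the orange look-alike.
- **Half way:** the net press averaged about 2.9 N, where 3 N is half way. The arm height also points to about 8 mm pushed in. I judge it good to about 1 mm, because the no-load force reading wandered by a few tenths of a newton.
- **Upright and in place:** the tool reads vertical, but the probe itself may lean by about 1° as seen in the scene camera. The specimen's dents stayed at the same pixels, so it did not shift.

**First touch off-centre:** the first light contact, under 2 N, landed about 2 mm from the cross centre, though still within its arms. I lifted off, corrected, and pressed again. In the last close view the tip covers the centre with the cross arms showing round it.

The top camera could not check the tip because the gripper hid it. I estimated the final contact point from the scene camera alone.

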